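# Hold a plug-in module in the test dock

## Task

Test the module with the green grip: first slide the yellow shutter on the test dock fully open, off the guard slot, then take the green-gripped module out of the rack, pass its board end down through the slot and gently press the blue sprung contact block inside down by 5 to 10 mm. Finish holding it there: keep the module upright in the gripper, the block pressed and the shutter open; do not let go. Leave the orange-gripped module and the other things on the bench where they are.

Things in the scene. Friction and masses are not known exactly. Their poses are not given: they have to be found in the camera images.
- dock: Fixed test dock: grey box 100 (x) x 150 (y) mm on a black foot 116 x 166 mm, aluminium guard plate on top, its upper face 95 mm above the bench. Origin: centre of its underside; z up, x to the back, y along the slot. Position and yaw vary. Two steel guide rails 4.5 mm high run along y on the guard plate at x = -22.5 and +22.5 mm.
- slot (a point): Centre of the guard slot's mouth, level with the guard plate's upper face (dock x 0, y -38, z 95 mm), axes as the dock. The slot goes straight down through the 8 mm plate: 46 mm long (y) by 10 mm wide (x), 2 mm more than the module's board end (1 mm each side), with a 3 mm bevel round the mouth; below it is free space down to the contact block.
- shutter (a joint): Yellow shutter plate 41 (x) x 62 (y) x 2.5 mm on the guard plate, a black knob on its middle. Value in m: at 0 it covers the slot centrally; it slides along the dock's +y (leftward for the robot) to its stop at 0.065 and clears the slot from 0.054 on. Starts at 0 to 0.015, stays where it is left, takes 1 to 2 N to slide.
- shutter_knob (a point): Centre of the top of the shutter's black knob: an upright cylinder 16 mm in diameter and 30 mm high, standing on the shutter plate; its top is 128 mm above the bench. Moves with the shutter; axes as the dock.
- contact_block (a joint): Blue contact block (20 x 56 mm, seen through the clear part of the dock's front) straight below the slot. Value in m: 0 at rest, grows as it is pressed straight down, stop at 0.014. Its spring takes about 2.4 N to start and 0.6 N more for each mm (about 7 N at 7.5 mm); it springs back up when let go.
- block_top (a point): Centre of the contact block's upper face: 40 mm below the slot's mouth (55 mm above the bench) at rest, sinks with the block.
- module_green: Loose module, green grip, 56 to 112 g, 100 mm tall, upright in one of the rack's slots (which one varies). Origin: centre of its underside; z up, y across its width, x through its thickness. z 0 to 60 mm: board end 44 (y) x 8 (x) mm, green board in black frame; 60 to 64: black shoulder 52 x 18; 64 to 100: green grip 42 (y) x 16 (x) mm, gripped across the 16. Same if turned half round.
- module_orange: Loose module of the same shape with an orange grip, standing in the other slot of the rack; to be left alone. Origin and axes as for the green one.
- rack: Fixed grey rack 70 (x) x 136 (y) x 30 mm, origin at the centre of its underside, z up. Two slots 47 (y) x 11 (x) mm at y = -30 and +30 mm, 24 mm deep, their floor 6 mm above the bench, on which the modules stand upright. Position and yaw vary.
- marker: Loose bystander: white and red marker pen lying at the front, 135 mm long, origin at the centre of its underside.
- tip_tin: Loose bystander: small round white tin, 37 mm wide, 19 mm high, origin at the centre of its underside.
- mug: Loose bystander: orange mug, 81 mm wide, 113 with the handle, 101 mm high, origin at the centre of its underside.
- driver_red: Loose bystander: screwdriver with a red handle, 165 mm long, lying at the front; origin at the centre of its underside.
- side_cutter: Loose bystander: side cutter with blue handles, 140 x 71 mm, lying at the back right; origin at the centre of its underside.
Mind the look-alikes: they are no part of the job. Leave any brown or grey look-alike of the module_green alone.

How it is judged:
By the outcome, as a careful person would: the job done as asked, in the order asked, and still so for the second after the job is handed in, while the arm keeps its last pose, push and grip.
It also fails if it takes over 58 s, if anything falls off the work surface, if the arm or the gripper's body presses on something with over 40 N, if the wrist force passes 120 N, or if a joint passes its speed limit or range.

## Robot

A 6-joint arm with a two-finger parallel gripper is mounted at the origin on a cart in front of the work surface, level with it; the furniture and walls round the work are solid. World frame = base frame: x ahead of the robot, y to its left, z up, the work surface at z = 0. Lengths are in m, angles in degrees, forces in N, time in s.
With the tool pointing down it reaches from about 0.3 to 0.75 m from the base axis. Payload 8.5 kg.
Tool frame: the origin (TCP) lies on the centre line of the jaws, within the pads' length; the fingertips stand 19 mm ahead of it and the grasp point (between the pads) is the TCP (env.tcp_to_tips is the z of the fingertips in the tool frame, in m); z points along the fingers, y is the line along which they close (so a half turn about z gives the same grasp; the last joint's range is limited). The gripper opens to 85 mm and grips with 20 to 120 N. Pads are 22 mm wide; open, the fingers measure 114 mm over their backs; the gripper's body (76 mm by 85 mm) begins 54 mm behind the grasp point. The pads swing forward as they close: fully open they stand 13 mm farther back than shut.
Start: joints at [61.404, 21.807, 74.336, -0, 83.858, -12.336], TCP at [0.154, 0.528, 0.25] pointing down, gripper open.
Joint ranges: [-178.18, 178.18], [-50.72, 133.34], [12.68, 142.11], [-81.47, 261.47], [9.98, 163.14], [-165.26, 165.26]. Speed limits (degrees/s): [136.94, 136.94, 180, 180, 180, 180].

## Interface

Orientations are given as a 3x3 rotation matrix whose columns are the frame's x, y, z axes.
In Python, from rig import env gives the robot as it stands.
- The arm moves only by the tool servo_tool, never from a script. Its argument "steps" is a list of rows, each an object of numbers: "tx", "ty", "tz": the shift along the world's x, y, z in cm; "yaw": the turn about the world's z in degrees; "claw": the finger opening in cm, from 0 to 8.54. In form: [{"tx": .., "ty": .., "tz": .., "yaw": .., "claw": ..}, ...]. A call has 1 to 20 rows; each row shifts and turns the commanded pose from where the row before left it; what a row does not reach is not made up. A row lasts 1/10 s, in which the tool goes at most 50 mm and 8.59 degrees, less where a joint would pass 70% of its speed; a pose out of reach is approached as far as the arm can. A call with a gripper value outside its range is refused whole. The fingers move at their own pace and stop on an object; "newtons" is the grip in N (left out, the last holds). Time passes only in rows, so rows that do not move let the fingers close. It gives the time, the measured TCP pose, the force, the opening and the grip force at its end, in the units of the state.
- env.observe(): the state, without advancing time (a new reading comes with each control period).
- env.get_image(name): name is "scene" or "side" or "wrist"; returns (picture, depth): 384x512x3 uint8, red, green, blue; 384x512 float32, m along the optical axis (not along the pixel's ray), 0 where there is no reading.
- env.camera_model(name): a dict with "fovy" (degrees; the focal length in pixels is half the picture's height over the tangent of half this angle, whatever the lens; pixels are square), "cx", "cy" (the principal point, pixels), "T" (4x4, takes a point from camera to world coordinates). Camera axes: x right, y down, z forward; pixel columns grow to the right and rows downward; lengths in m; the calibration is good to about 2 mm. A picture is of the moment at which its call begins: read the wrist's pose just before it. camera_model takes no time and is no camera call; for the wrist camera it gives the pose at the moment of the call.
- env.close_job(): hands the job in; it is judged then, once.
The state is a dict: "time_s": time; "q": joint angles; "qvel": joint speeds; "joint_efforts": joint torques, N m; "position": TCP position; "tool_rot": TCP orientation; "ft_force": force on the tool from outside, world axes, zero at the start; "wrist_torque": the same for the moment, N m; "grip_width": finger opening in m; "gripper_force": force on a finger pad.
Only numpy, scipy, OpenCV 4.12 (cv2) and the standard library are available. Lean on these libraries where they do the work, as an engineer would, in place of code of your own. Each camera call takes 0.05 s, during which the arm holds its last target. There are 200 camera calls.

## Working session

There is one attempt and no reset: what is moved stays moved. The work goes in short steps, Python scripts to look and compute and a tool call to move; the robot and the scene stay as the last step left them, time stands still between calls to the robot, and variables do not carry over. Pictures are saved under pics/ and viewed, at most 10 in all, crops included, and the job is handed in when it is done.

Besides the shell and the picture viewer there is one more tool, called as name(argument=value, ...), one argument or row to a line, values as JSON. servo_tool: Moves the arm, as the interface text tells. Its arguments: {"type":"object","properties":{"steps":{"type":"array"},"newtons":{"type":"number"}},"required":["steps"]}

```bash
mkdir -p pics; cat > h.py <<'E'
import numpy as np, cv2
from rig import env
def grab(n):
    m=env.camera_model(n); im,d=env.get_image(n); np.savez(f'/tmp/{n}.npz',im=im,d=d,T=m['T'],p=[m['fovy'],m['cx'],m['cy']])
    return im,d,m
def load(n):
    z=np.load(f'/tmp/{n}.npz'); p=z['p']; return z['im'],z['d'],dict(T=z['T'],fovy=p[0],cx=p[1],cy=p[2])
def cloud(d,m):
    f=192/np.tan(np.radians(m['fovy']/2)); v,u=np.mgrid[:384,:512]
    P=np.stack([(u-m['cx'])/f*d,(v-m['cy'])/f*d,d],-1); T=np.array(m['T'])
    return P@T[:3,:3].T+T[:3,3]
def ray(u,v,m,z):
    f=192/np.tan(np.radians(m['fovy']/2)); T=np.array(m['T'])
    r=T[:3,:3]@np.array([(u-m['cx'])/f,(v-m['cy'])/f,1]); return T[:3,3]+r*(z-T[2,3])/r[2]
E
python3 - <<'E'
from h import *
print(env.observe()['time_s'],env.observe()['tool_rot'])
a=[grab(n)[0] for n in('scene','side')]
for n,i in zip(('scene','side'),a): cv2.imwrite(f'pics/{n}0.png',cv2.resize(i[...,::-1],(800,600),interpolation=cv2.INTER_CUBIC)); print(n,load(n)[2]['T'])
E
```

```text
0.0 [[-9.60001953e-01  2.79992274e-01 -7.59597464e-04]
 [ 2.79993080e-01  9.60001089e-01 -1.33612479e-03]
 [ 3.55109775e-04 -1.49536444e-03 -9.99998819e-01]]
scene [[ 0.68935112 -0.4190932   0.59089417 -0.16639588]
 [-0.72440374 -0.39219801  0.5669391  -0.75387737]
 [-0.0058528  -0.81886605 -0.57395482  0.79199601]
 [ 0.          0.          0.          1.        ]]
side [[-0.96137679 -0.16963551  0.21674514  0.30013423]
 [-0.27494044  0.6283512  -0.72772421  0.71479076]
 [-0.0127442  -0.75920917 -0.65072192  0.78557036]
 [ 0.          0.          0.          1.        ]]
```

View pics/scene0.png

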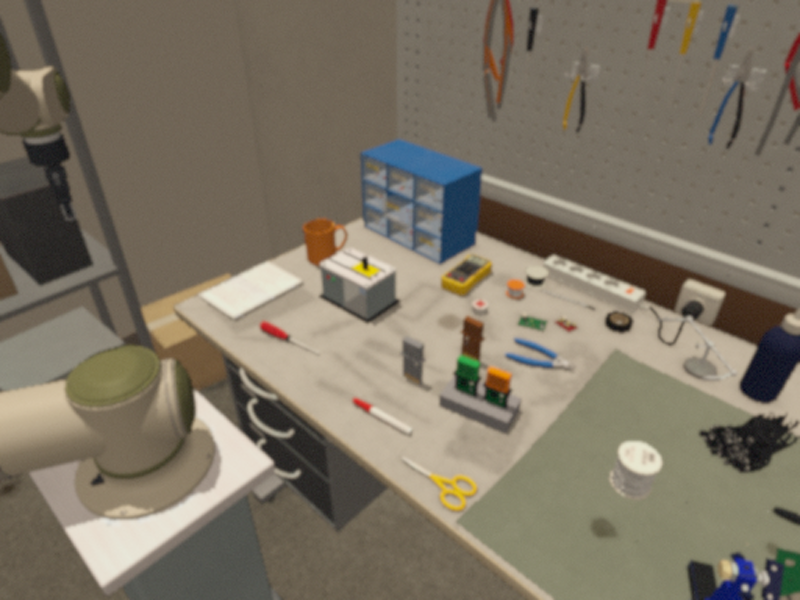

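View pics/side0.png

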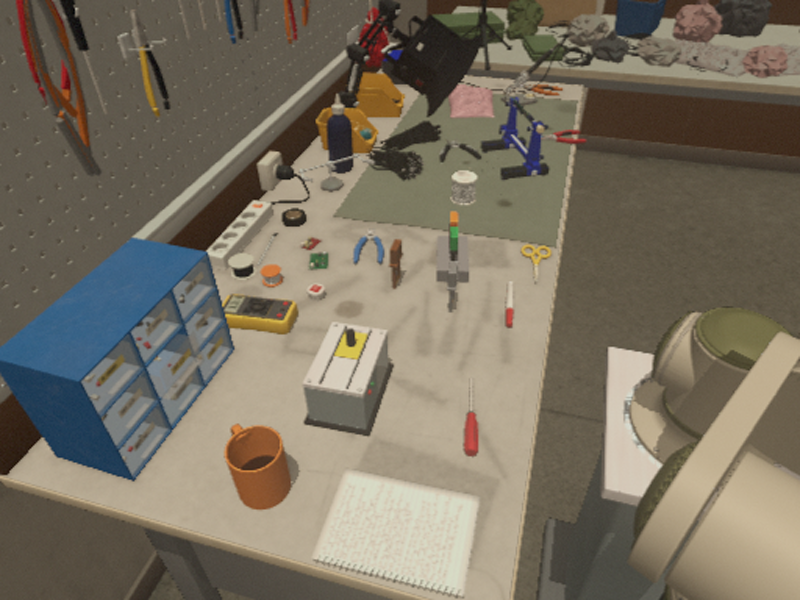

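Scene view (800×600 px): the green grip is at (467,372) and the orange one at (498,385), both in the rack. The look-alikes are grey at (412,358) and brown at (473,338), both standing outside the rack. The dock with its yellow shutter is at (360,275), the mug at (320,240). I choose the green grip at (467,372), and crop it to check.

```bash
python3 - <<'E'
from h import *
def rect(P,name):
    r=cv2.minAreaRect((P[:,:2]*1000).astype(np.float32)); print(name,len(P),'c',np.round(r[0],1),'size',np.round(r[1],1),'ang',round(r[2],1),'zmed',P[:,2].mean().round(4),'zmax',np.percentile(P[:,2],98).round(4))
for n in('scene','side'):
    im,d,m=load(n); C=cloud(d,m); hsv=cv2.cvtColor(im,cv2.COLOR_RGB2HSV); H,S,V=[hsv[...,i].astype(int) for i in range(3)]
    ok=d>0; X,Y,Z=[C[...,i] for i in range(3)]
    work=ok&(X>.25)&(X<.8)&(abs(Y)<.5)
    def big(mask):
        k,l,s,c=cv2.connectedComponentsWithStats(mask.astype(np.uint8)); i=1+np.argmax(s[1:,4]); return l==i,c[i]
    for nm,mk in dict(green=(H>45)&(H<80)&(S>120)&(Z>.06),yellow=(H>22)&(H<35)&(S>130)&(Z>.085)&(Z<.12),orange=(H>5)&(H<18)&(S>180)&(Z>.06)&(Y<.1)).items():
        b,c=big(mk&work); print(n,nm,c); rect(C[b],nm); t=b&(Z>np.percentile(Z[b],98)-.006); rect(C[t],nm+' top')
    b,c=big(work&(abs(Z-.095)<.006)); print(c); rect(C[b],'plate')
    b,c=big(work&(abs(Z-.030)<.006)&(Y<.2)); print(c); rect(C[b],'rack')
    yb,c=big((H>22)&(H<35)&(S>130)&work&(Z>.085)&(Z<.12))
    p=C[yb].mean(0); k=work&(np.hypot(X-p[0],Y-p[1])<.04)&(Z>.110)&(Z<.14); rect(C[k],'knob')
    t=k&(Z>.122); rect(C[t],'knobtop')
    if n=='scene':
        cv2.imwrite('pics/crop.png',cv2.resize(im[190:290,240:350,::-1],None,fx=5,fy=5,interpolation=cv2.INTER_CUBIC))
E
```

```text
scene green [299.13772455 235.7245509 ]
green 167 c [ 485.4 -313.3] size [17.5 37.3] ang 13.1 zmed 0.0916 zmax 0.107
green top 62 c [ 486.1 -312.6] size [16.7 36.3] ang 8.9 zmed 0.1049 zmax 0.1072
scene yellow [233.71590909 172.125     ]
yellow 88 c [584.   59.2] size [41.5 54.4] ang 7.9 zmed 0.0994 zmax 0.1134
yellow top 7 c [580.2  55.9] size [8.  9.3] ang 11.9 zmed 0.1115 zmax 0.1164
scene orange [318.33333333 244.2173913 ]
orange 138 c [ 499.4 -370.3] size [17.3 39.3] ang 11.6 zmed 0.0884 zmax 0.1067
orange top 23 c [ 499.3 -369.9] size [16.2 37.8] ang 16.1 zmed 0.1046 zmax 0.108
[228.59584665 171.50638978]
plate 626 c [582.3  85.3] size [104.1 156. ] ang 2.3 zmed 0.0955 zmax 0.1001
[307.3483871 257.0983871]
rack 620 c [ 493.1 -340. ] size [ 74.9 136.7] ang 12.3 zmed 0.0296 zmax 0.0339
knob 25 c [583.6  58.8] size [19.8 13.7] ang 59.2 zmed 0.1222 zmax 0.1277
knobtop 14 c [584.5  58.7] size [17.7 12.8] ang 86.6 zmed 0.1262 zmax 0.1277
side green [290.40909091 148.27272727]
green 22 c [ 486.4 -307.6] size [ 9.9 29.5] ang 11.9 zmed 0.1067 zmax 0.1091
green top 20 c [ 486.4 -307.6] size [ 9.9 29.5] ang 11.9 zmed 0.107 zmax 0.1091
side yellow [224.12871287 221.58415842]
yellow 202 c [585.2  62. ] size [42.8 61.5] ang 2.6 zmed 0.0992 zmax 0.103
yellow top 190 c [585.1  62. ] size [42.5 61.7] ang 2.1 zmed 0.0994 zmax 0.103
side orange [290.25 138.25]
orange 8 c [ 499.3 -367. ] size [ 6.5 21.6] ang 21.0 zmed 0.1077 zmax 0.1098
orange top 8 c [ 499.3 -367. ] size [ 6.5 21.6] ang 21.0 zmed 0.1077 zmax 0.1098
[220.71563089 230.30069052]
plate 1593 c [585.4  85.1] size [101.2 154. ] ang 2.7 zmed 0.0964 zmax 0.1004
[282.87817259 162.91878173]
rack 197 c [ 513.3 -333.8] size [ 31.3 137.7] ang 13.3 zmed 0.0306 zmax 0.034
knob 51 c [585.8  61.3] size [14.2 14.1] ang 89.7 zmed 0.1226 zmax 0.1305
knobtop 30 c [586.   60.9] size [13.3 13.6] ang 87.2 zmed 0.1276 zmax 0.1307
```

View pics/crop.png

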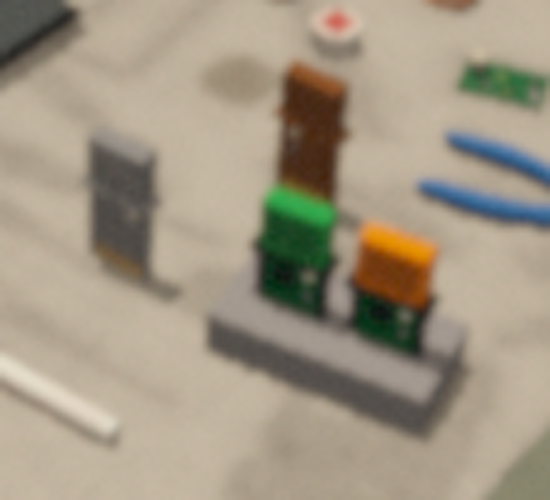

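The crop confirms the green grip upright in the rack's left slot, with the orange one in the right slot. Grey and brown stand outside the rack. Sizes and heights agree with the description. The dock is at (584,85) mm, yaw about 2.5°, and the knob at (585,60). I'll move above the knob.

servo_tool(
  steps=[
    {"tx": 2.7, "ty": -2.9, "tz": 0, "yaw": 1.2, "claw": 6},
    {"tx": 2.7, "ty": -2.9, "yaw": 1.2, "tz": 0, "claw": 6},
    {"tx": 2.7, "ty": -2.9, "yaw": 1.2, "tz": 0, "claw": 6},
    {"tx": 2.7, "ty": -2.9, "yaw": 1.2, "tz": 0, "claw": 6},
    {"tx": 2.7, "ty": -2.9, "yaw": 1.2, "tz": 0, "claw": 6},
    {"tx": 2.7, "ty": -2.9, "yaw": 1.2, "tz": 0, "claw": 6},
    {"tx": 2.7, "ty": -2.9, "yaw": 1.2, "tz": 0, "claw": 6},
    {"tx": 2.7, "ty": -2.9, "yaw": 1.2, "tz": 0, "claw": 6},
    {"tx": 2.7, "ty": -2.9, "yaw": 1.2, "tz": 0, "claw": 6},
    {"tx": 2.7, "ty": -2.9, "yaw": 1.2, "tz": 0, "claw": 6},
    {"tx": 2.7, "ty": -2.9, "yaw": 1.2, "tz": 0, "claw": 6},
    {"tx": 2.7, "ty": -2.9, "yaw": 1.2, "tz": 0, "claw": 6},
    {"tx": 2.7, "ty": -2.9, "yaw": 1.2, "tz": 0, "claw": 6},
    {"tx": 2.7, "ty": -2.9, "yaw": 1.2, "tz": 0, "claw": 6},
    {"tx": 2.7, "ty": -2.9, "yaw": 1.2, "tz": 0, "claw": 6},
    {"tx": 2.7, "ty": -2.9, "yaw": 1.2, "tz": 0, "claw": 6},
    {"tx": 0, "ty": 0, "tz": 0, "yaw": 0, "claw": 6},
    {"tx": 0, "ty": 0, "tz": 0, "yaw": 0, "claw": 6},
  ],
  newtons=20,
)

```text
time_s: 1.9
position: [0.586, 0.0635, 0.2495]
tool_rot: [[-0.999, -0.05, -0.002], [-0.05, 0.999, 0.0], [0.002, 0.0, -1.0]]
ft_force: [-0.7, 0.1, 0.9]
grip_width: 0.0602
gripper_force: 0.0
```

```bash
python3 - <<'E'
from h import *
o=env.observe(); print(o['position'],o['tool_rot'],o['q'])
im,d,m=grab('wrist'); print(m['T']); cv2.imwrite('pics/w1.png',im[...,::-1])
C=cloud(d,m); hsv=cv2.cvtColor(im,cv2.COLOR_RGB2HSV); H,S,V=[hsv[...,i].astype(int) for i in range(3)]; Z=C[...,2]
def rect(b,n):
    P=C[b]; r=cv2.minAreaRect((P[:,:2]*1000).astype(np.float32)); print(n,len(P),np.round(r[0],1),np.round(r[1],1),round(r[2],1),Z[b].mean())
def big(mask):
    k,l,s,c=cv2.connectedComponentsWithStats(mask.astype(np.uint8)); i=1+np.argmax(s[1:,4]); return l==i
w=(d>0)&(C[...,0]>.5)&(C[...,0]<.68)&(abs(C[...,1]-.08)<.12)
rect(big((H>22)&(H<35)&(S>130)&w&(Z<.11)),'yellow'); rect(big(w&(abs(Z-.096)<.005)),'plate'); rect(big(w&(Z>.122)&(Z<.135)),'knob')
E
```

```text
[0.58600805 0.06350762 0.24954531] [[-9.98750082e-01 -4.99578690e-02 -1.57613338e-03]
 [-4.99584094e-02  9.98751252e-01  3.05359295e-04]
 [ 1.55891008e-03  3.83718738e-04 -9.99998711e-01]] [-5.31702803e+00  2.58874719e+01  6.77850890e+01  9.06990502e-03
  8.64189777e+01 -9.81811861e+01]
[[-5.00005923e-02  9.65062413e-01  2.57205133e-01  5.20217692e-01]
 [ 9.98749091e-01  4.82003248e-02  1.33034842e-02  6.09879553e-02]
 [ 4.41321615e-04  2.57548575e-01 -9.66265252e-01  3.73262447e-01]
 [ 0.00000000e+00  0.00000000e+00  0.00000000e+00  1.00000000e+00]]
yellow 1153 [584.7  61.8] [40.6 59.5] 2.6 0.09793950988658381
plate 14855 [583.6  86.3] [100.3 150.4] 2.9 0.095786690185585
knob 257 [584.2  61.3] [15.  15.2] 19.2 0.12749007947773786
```

View pics/w1.png

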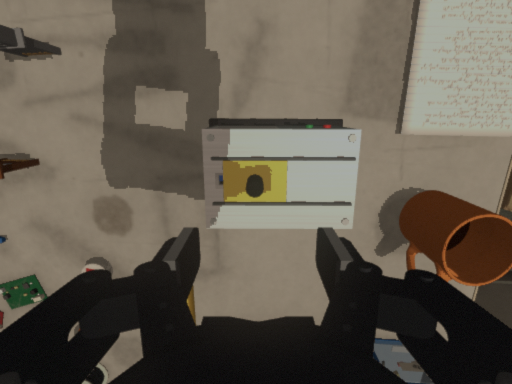

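The wrist view shows the dock at pixels (280,175), the shutter plate at (255,182), the knob at (255,185) and the mug at (445,235), well clear. Dock centre is (583.6,86.3), yaw 2.9°, sizes match. Knob is at (584.3,61.5), so the shutter is at about 13 mm. Next I descend and grip the knob.

servo_tool(
  steps=[
    {"tx": -0.15, "ty": -0.2, "tz": -3, "yaw": 0, "claw": 6},
    {"tz": -3, "claw": 6},
    {"tz": -3, "claw": 6},
    {"tz": -2, "claw": 6},
    {"tz": -1.1, "claw": 5},
    {"tz": 0, "claw": 1.4},
    {"tz": 0, "claw": 1.2},
    {"tz": 0, "claw": 1.2},
    {"tz": 0, "claw": 1.2},
    {"tz": 0, "claw": 1.2},
  ],
  newtons=20,
)

```text
invalid input at $.steps[1]: expected keys tx, ty, tz, yaw, claw
```

servo_tool(
  steps=[
    {"tx": -0.15, "ty": -0.2, "tz": -3, "yaw": 0, "claw": 6},
    {"tx": 0, "ty": 0, "yaw": 0, "tz": -3, "claw": 6},
    {"tx": 0, "ty": 0, "yaw": 0, "tz": -3, "claw": 6},
    {"tx": 0, "ty": 0, "yaw": 0, "tz": -2, "claw": 6},
    {"tx": 0, "ty": 0, "yaw": 0, "tz": -1.1, "claw": 5},
    {"tx": 0, "ty": 0, "yaw": 0, "tz": 0, "claw": 1.4},
    {"tx": 0, "ty": 0, "yaw": 0, "tz": 0, "claw": 1.2},
    {"tx": 0, "ty": 0, "yaw": 0, "tz": 0, "claw": 1.2},
    {"tx": 0, "ty": 0, "yaw": 0, "tz": 0, "claw": 1.2},
    {"tx": 0, "ty": 0, "yaw": 0, "tz": 0, "claw": 1.2},
  ],
  newtons=20,
)

```text
time_s: 2.95
position: [0.5849, 0.0621, 0.1306]
tool_rot: [[-0.999, -0.051, 0.002], [-0.051, 0.999, 0.0], [-0.002, -0.0, -1.0]]
ft_force: [-1.6, 0.6, 7.2]
grip_width: 0.0146
gripper_force: 21.3
```

servo_tool(
  steps=[
    {"tx": 0, "ty": 0, "tz": 0.1, "yaw": 0, "claw": 1.2},
    {"tx": -0.03, "ty": 0.5, "tz": 0, "yaw": 0, "claw": 1.2},
    {"tx": -0.03, "ty": 0.5, "tz": 0, "yaw": 0, "claw": 1.2},
  ],
)

```text
time_s: 3.25
position: [0.5844, 0.072, 0.1307]
tool_rot: [[-0.999, -0.051, 0.001], [-0.051, 0.999, -0.001], [-0.001, -0.001, -1.0]]
ft_force: [2.7, -2.1, 2.3]
grip_width: 0.015
gripper_force: 21.0
```

Sliding with about 2 N, as expected. I continue to the stop.

servo_tool(
  steps=[
    {"tx": -0.03, "ty": 0.6, "tz": 0, "yaw": 0, "claw": 1.2},
    {"tx": -0.03, "ty": 0.6, "tz": 0, "yaw": 0, "claw": 1.2},
    {"tx": -0.03, "ty": 0.6, "tz": 0, "yaw": 0, "claw": 1.2},
    {"tx": -0.03, "ty": 0.6, "tz": 0, "yaw": 0, "claw": 1.2},
    {"tx": -0.03, "ty": 0.6, "tz": 0, "yaw": 0, "claw": 1.2},
    {"tx": -0.03, "ty": 0.6, "tz": 0, "yaw": 0, "claw": 1.2},
    {"tx": -0.02, "ty": 0.4, "tz": 0, "yaw": 0, "claw": 1.2},
    {"tx": 0, "ty": 0.1, "tz": 0, "yaw": 0, "claw": 1.2},
    {"tx": 0, "ty": 0, "tz": 0, "yaw": 0, "claw": 1.2},
  ],
)

```text
time_s: 4.15
position: [0.5824, 0.1126, 0.1306]
tool_rot: [[-0.999, -0.051, 0.001], [-0.051, 0.999, -0.002], [-0.001, -0.002, -1.0]]
ft_force: [4.9, -4.8, 3.9]
grip_width: 0.0149
gripper_force: 21.3
```

servo_tool(
  steps=[
    {"tx": 0, "ty": 0.1, "tz": 0, "yaw": 0, "claw": 1.2},
    {"tx": 0, "ty": 0, "tz": 0, "yaw": 0, "claw": 1.2},
    {"tx": 0, "ty": 0, "tz": 0, "yaw": 0, "claw": 3.5},
    {"tx": 0, "ty": 0, "tz": 0, "yaw": 0, "claw": 3.5},
    {"tx": 0, "ty": 0, "tz": 0, "yaw": 0, "claw": 3.5},
    {"tx": 0, "ty": 0, "tz": 3, "yaw": 0, "claw": 3.5},
    {"tx": 0, "ty": 0, "tz": 4, "yaw": 0, "claw": 4},
    {"tx": 0, "ty": -2, "tz": 5, "yaw": 0, "claw": 4},
    {"tx": 0, "ty": -4, "tz": 2, "yaw": 0, "claw": 4},
    {"tx": 0, "ty": 0, "tz": 0, "yaw": 0, "claw": 4},
    {"tx": 0, "ty": 0, "tz": 0, "yaw": 0, "claw": 4},
  ],
)

```text
time_s: 5.25
position: [0.5815, 0.0553, 0.2664]
tool_rot: [[-0.999, -0.05, -0.001], [-0.05, 0.999, 0.001], [0.001, 0.001, -1.0]]
ft_force: [0.0, 0.4, -0.4]
grip_width: 0.04
gripper_force: 0.0
```

```bash
python3 - <<'E'
from h import *
o=env.observe(); print(o['position'])
im,d,m=grab('wrist')
C=cloud(d,m); hsv=cv2.cvtColor(im,cv2.COLOR_RGB2HSV); H,S,V=[hsv[...,i].astype(int) for i in range(3)]; Z=C[...,2]
def rect(b,n):
    P=C[b]; r=cv2.minAreaRect((P[:,:2]*1000).astype(np.float32)); print(n,len(P),np.round(r[0],1),np.round(r[1],1),round(r[2],1),Z[b].mean())
def big(mask):
    k,l,s,c=cv2.connectedComponentsWithStats(mask.astype(np.uint8)); i=1+np.argmax(s[1:,4]); return l==i
w=(d>0)&(C[...,0]>.5)&(C[...,0]<.68)&(abs(C[...,1]-.08)<.12)
rect(big((H>22)&(H<35)&(S>130)&w&(Z<.11)),'yellow'); rect(big(w&(abs(Z-.096)<.005)),'plate'); rect(big(w&(Z>.122)&(Z<.135)),'knob')
b=w&(Z<.088)&(abs(C[...,0]-.5855)<.02)&(abs(C[...,1]-.05)<.04); rect(b,'slot hole')
v,u=np.where(big(w&(abs(Z-.096)<.005))); r0=slice(v.min()-10,v.max()+10);c0=slice(u.min()-10,u.max()+10)
cv2.imwrite('pics/w2.png',cv2.resize(im[r0,c0,::-1],None,fx=3,fy=3,interpolation=cv2.INTER_CUBIC)[:600,:800]); print(v.min(),u.min())
E
```

```text
[0.58153608 0.05526206 0.26639936]
yellow 1860 [582.3 113.1] [41.1 60.9] 2.7 0.09800175290008659
plate 12745 [583.5  86.3] [100.1 150.5] 2.9 0.09575078559710899
knob 228 [581.9 112.8] [14.9 14.7] 49.5 0.12746899468481318
slot hole 214 [592.   50.5] [54.6 16.5] 79.0 0.05482464189874898
133 213
```

View pics/w2.png

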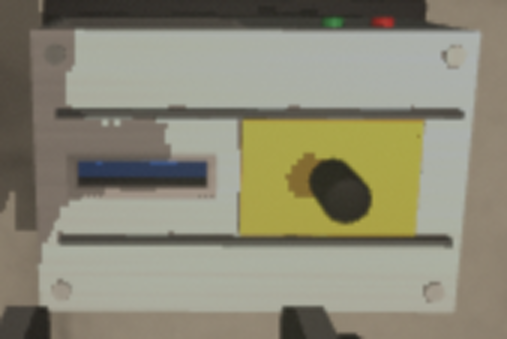

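The crop shows the slot uncovered, blue block visible inside at (140,175), and the shutter against its stop: yellow centre at y 113.1, value about 65 mm. Now to the rack.

servo_tool(
  steps=[
    {"tx": -0.95, "ty": -3.65, "tz": 0, "yaw": -8, "claw": 5},
    {"tx": -0.95, "ty": -3.65, "tz": 0, "yaw": -8, "claw": 5},
    {"tx": -0.95, "ty": -3.65, "tz": 0, "yaw": -8, "claw": 5},
    {"tx": -0.95, "ty": -3.65, "tz": 0, "yaw": -8, "claw": 5},
    {"tx": -0.95, "ty": -3.65, "tz": 0, "yaw": -8, "claw": 5},
    {"tx": -0.95, "ty": -3.65, "tz": 0, "yaw": -8, "claw": 5},
    {"tx": -0.95, "ty": -3.65, "tz": 0, "yaw": -8, "claw": 5},
    {"tx": -0.95, "ty": -3.65, "tz": 0, "yaw": -8, "claw": 5},
    {"tx": -0.95, "ty": -3.65, "tz": 0, "yaw": -8, "claw": 5},
    {"tx": -0.95, "ty": -3.65, "tz": 0, "yaw": -8, "claw": 5},
    {"tx": 0, "ty": 0, "tz": 0, "yaw": 0, "claw": 5},
    {"tx": 0, "ty": 0, "tz": 0, "yaw": 0, "claw": 5},
  ],
)

```text
time_s: 6.5
position: [0.487, -0.3089, 0.2654]
tool_rot: [[-0.225, 0.974, -0.002], [0.974, 0.225, 0.002], [0.003, -0.001, -1.0]]
ft_force: [-1.0, -0.7, 0.4]
grip_width: 0.0495
gripper_force: 0.0
```

```bash
python3 - <<'E'
from h import *
im,d,m=load('wrist'); 
for uv in((225.3+0,174),(203+67/3,123+153/3),(203+215/3,123+197/3),(203+141/3,123+175/3)): print(np.round(ray(*uv,m,.095)*1000,1))
o=env.observe(); print(o['position'],np.degrees(np.arctan2(o['tool_rot'][1][1],o['tool_rot'][0][1])))
im,d,m=grab('wrist')
C=cloud(d,m); hsv=cv2.cvtColor(im,cv2.COLOR_RGB2HSV); H,S,V=[hsv[...,i].astype(int) for i in range(3)]; Z=C[...,2]
def rect(b,n):
    P=C[b]; r=cv2.minAreaRect((P[:,:2]*1000).astype(np.float32)); print(n,len(P),np.round(r[0],1),np.round(r[1],1),round(r[2],1),Z[b].mean())
def big(mask):
    k,l,s,c=cv2.connectedComponentsWithStats(mask.astype(np.uint8)); i=1+np.argmax(s[1:,4]); return l==i
w=(d>0)&(C[...,0]>.35)&(C[...,0]<.62)&(abs(C[...,1]+.34)<.12)
g=(H>45)&(H<80)&(S>100)&w&(Z>.095)
rect(big(g),'green'); rect(big((H>5)&(H<18)&(S>150)&w&(Z>.1)),'orange'); rect(big(w&(abs(Z-.03)<.006)),'rack')
cv2.imwrite('pics/w3.png',im[...,::-1])
E
```

```text
[578.5  22.6  95. ]
[578.5  22.6  95. ]
[591.6  74.7  95. ]
[585.   48.5  95. ]
[ 0.48701168 -0.30885757  0.26541448] 13.013816978038703
green 611 [ 486.5 -309.9] [15.1 41.9] 13.3 0.10579676008530954
orange 556 [ 499.4 -368.2] [15.  41.8] 13.2 0.10569439565874292
rack 4212 [ 493.1 -339.2] [ 70.1 135.8] 12.8 0.030047519857115727
```

View pics/w3.png

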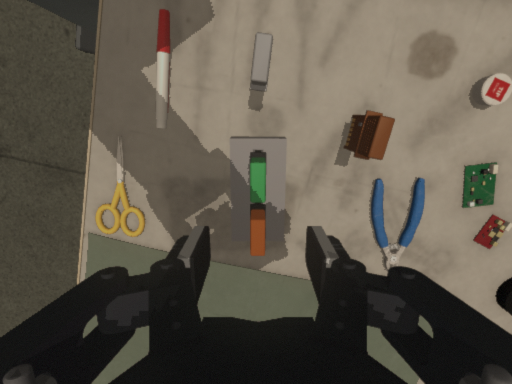

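The wrist view shows the rack: green grip at (258,180), orange at (258,232), grey look-alike at (260,60) and brown at (370,135). Measured green is (486.5,−309.9), yaw 13.2°, 106 mm high, and this fits the rack slot exactly. Descend and grip.

servo_tool(
  steps=[
    {"tx": -0.05, "ty": -0.1, "tz": -4, "yaw": 0.2, "claw": 3.2},
    {"tx": 0, "ty": 0, "tz": -4, "yaw": 0, "claw": 3.2},
    {"tx": 0, "ty": 0, "tz": -3, "yaw": 0, "claw": 3.2},
    {"tx": 0, "ty": 0, "tz": -2, "yaw": 0, "claw": 3.2},
    {"tx": 0, "ty": 0, "tz": -2, "yaw": 0, "claw": 3.2},
    {"tx": 0, "ty": 0, "tz": -1.5, "yaw": 0, "claw": 3.2},
    {"tx": 0, "ty": 0, "tz": -0.7, "yaw": 0, "claw": 3},
    {"tx": 0, "ty": 0, "tz": 0, "yaw": 0, "claw": 3},
    {"tx": 0, "ty": 0, "tz": 0, "yaw": 0, "claw": 2.2},
    {"tx": 0, "ty": 0, "tz": 0, "yaw": 0, "claw": 1.8},
    {"tx": 0, "ty": 0, "tz": 0, "yaw": 0, "claw": 1.2},
    {"tx": 0, "ty": 0, "tz": 0, "yaw": 0, "claw": 1.2},
    {"tx": 0, "ty": 0, "tz": 0, "yaw": 0, "claw": 1.2},
  ],
  newtons=40,
)

```text
time_s: 7.85
position: [0.4868, -0.3108, 0.0957]
tool_rot: [[-0.227, 0.974, 0.002], [0.974, 0.227, -0.001], [-0.001, 0.001, -1.0]]
ft_force: [-0.4, 1.4, 6.5]
grip_width: 0.0155
gripper_force: 40.3
```

servo_tool(
  steps=[
    {"tx": 0, "ty": 0, "tz": 0.5, "yaw": 0, "claw": 1.2},
    {"tx": 0, "ty": 0, "tz": 1, "yaw": 0, "claw": 1.2},
    {"tx": 0, "ty": 0, "tz": 2, "yaw": 0, "claw": 1.2},
    {"tx": 0, "ty": 0, "tz": 3, "yaw": 0, "claw": 1.2},
    {"tx": 0, "ty": 0, "tz": 4, "yaw": 0, "claw": 1.2},
    {"tx": 0, "ty": 0, "tz": 4, "yaw": 0, "claw": 1.2},
    {"tx": 0, "ty": 0, "tz": 2, "yaw": 0, "claw": 1.2},
    {"tx": 0, "ty": 0, "tz": 0, "yaw": 0, "claw": 1.2},
    {"tx": 0, "ty": 0, "tz": 0, "yaw": 0, "claw": 1.2},
  ],
)

```text
time_s: 8.75
position: [0.4861, -0.3104, 0.2592]
tool_rot: [[-0.227, 0.974, -0.001], [0.974, 0.227, 0.001], [0.001, -0.001, -1.0]]
ft_force: [0.0, 0.7, -1.7]
grip_width: 0.0153
gripper_force: 39.4
```

servo_tool(
  steps=[
    {"tx": 0.4, "ty": 1.4, "tz": 0, "yaw": -0.8, "claw": 1.2},
    {"tx": 0.8, "ty": 2.9, "tz": 0, "yaw": -0.8, "claw": 1.2},
    {"tx": 0.8, "ty": 2.9, "tz": 0, "yaw": -0.8, "claw": 1.2},
    {"tx": 0.8, "ty": 2.9, "tz": 0, "yaw": -0.8, "claw": 1.2},
    {"tx": 0.8, "ty": 2.9, "tz": 0, "yaw": -0.8, "claw": 1.2},
    {"tx": 0.8, "ty": 2.9, "tz": 0, "yaw": -0.8, "claw": 1.2},
    {"tx": 0.8, "ty": 2.9, "tz": 0, "yaw": -0.8, "claw": 1.2},
    {"tx": 0.8, "ty": 2.9, "tz": 0, "yaw": -0.8, "claw": 1.2},
    {"tx": 0.8, "ty": 2.9, "tz": 0, "yaw": -0.8, "claw": 1.2},
    {"tx": 0.8, "ty": 2.9, "tz": 0, "yaw": -0.8, "claw": 1.2},
    {"tx": 0.8, "ty": 2.9, "tz": 0, "yaw": -0.8, "claw": 1.2},
    {"tx": 0.8, "ty": 2.9, "tz": 0, "yaw": -0.8, "claw": 1.2},
    {"tx": 0.7, "ty": 2.6, "tz": 0, "yaw": -0.6, "claw": 1.2},
    {"tx": 0, "ty": 0, "tz": 0, "yaw": 0, "claw": 1.2},
    {"tx": 0, "ty": 0, "tz": 0, "yaw": 0, "claw": 1.2},
    {"tx": 0, "ty": 0, "tz": 0, "yaw": 0, "claw": 1.2},
  ],
)

```text
time_s: 10.35
position: [0.585, 0.0476, 0.2589]
tool_rot: [[-0.051, 0.999, -0.002], [0.999, 0.051, -0.0], [0.0, -0.002, -1.0]]
ft_force: [0.2, -0.6, -1.4]
grip_width: 0.0154
gripper_force: 39.3
```

```bash
python3 - <<'E'
from h import *
o=env.observe(); p=o['position']; R=o['tool_rot']; print(p,np.degrees(np.arctan2(R[1][1],R[0][1])),o['ft_force'])
for n in('wrist','side','scene'):
    im,d,m=grab(n); C=cloud(d,m); hsv=cv2.cvtColor(im,cv2.COLOR_RGB2HSV); H,S,V=[hsv[...,i].astype(int) for i in range(3)]; Z=C[...,2]
    w=(d>0)&(np.hypot(C[...,0]-p[0],C[...,1]-p[1])<.045)
    g=(H>45)&(H<85)&(S>90)&w&(Z>.15)&(Z<.3)
    b=w&(Z>.155)&(Z<.215)   # board end
    for nm,k in(('green',g),('board',b)):
        P=C[k]; 
        if len(P)>5: r=cv2.minAreaRect((P[:,:2]*1000).astype(np.float32)); print(n,nm,len(P),np.round(r[0],1),np.round(r[1],1),round(r[2],1),'z',np.percentile(Z[k],[1,50,99]).round(4))
    v,u=np.where(w&(Z>.15)&(Z<.28)); print(u.min(),u.max(),v.min(),v.max())
    if n!='wrist':
        a,bb=int(u.mean()),int(v.mean()); cv2.imwrite(f'/tmp/{n}.png',cv2.resize(im[bb-50:bb+70,a-50:a+50,::-1],(400,480),interpolation=cv2.INTER_CUBIC))
cv2.imwrite('pics/hold.png',np.hstack([cv2.imread('/tmp/side.png'),cv2.imread('/tmp/scene.png')]))
E
```

```text
[0.58504344 0.04762042 0.25887443] 2.90058687602868 [ 0.23401658 -0.5538639  -1.43841676]
wrist green 3699 [599.6  49.8] [46.6 41.5] 3.4 z [0.2392 0.2689 0.2705]
wrist board 179 [583.3  69.9] [7.9 0.9] 1.9 z [0.1717 0.1959 0.2141]
197 310 174 308
side green 117 [585.1  50.5] [16.4 37.7] 8.6 z [0.2371 0.265  0.2845]
side board 122 [586.7  46.8] [ 9.3 48.6] 3.2 z [0.1713 0.1939 0.2142]
212 230 159 201
scene green 113 [584.5  41.8] [40.3 16.8] 80.5 z [0.1863 0.2338 0.2719]
scene board 125 [584.2  45.6] [10.1 46.7] 0.1 z [0.1712 0.1937 0.2149]
228 242 126 157
```

View pics/hold.png

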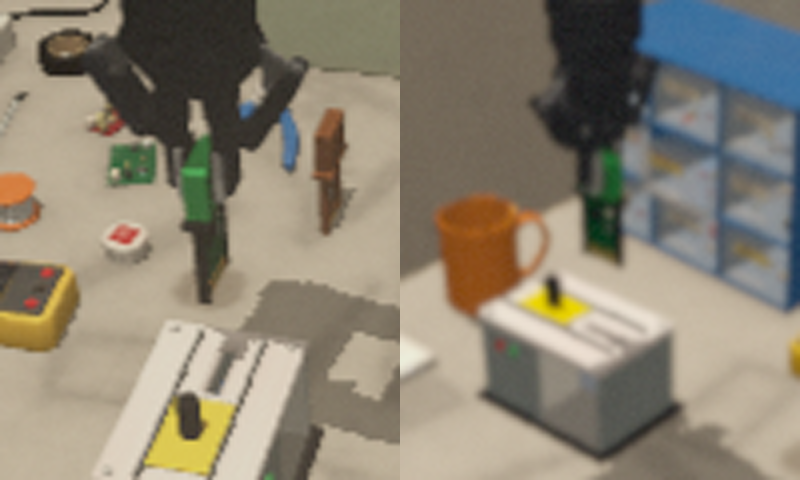

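Both views show the module held upright, board end hanging free above the dock, shutter open. The wrist camera sees board and dock at once, so I compare them in the same picture.

```bash
python3 - <<'E'
from h import *
im,d,m=load('wrist'); C=cloud(d,m); hsv=cv2.cvtColor(im,cv2.COLOR_RGB2HSV); H,S,V=[hsv[...,i].astype(int) for i in range(3)]; X,Y,Z=[C[...,i] for i in range(3)]
p=[.585,.0476]
w=(d>0)&(np.hypot(X-p[0],Y-p[1])<.045)
b=w&(Z>.168)&(Z<.226)&(Y>.06)
P=C[b]*1000
for lo in range(168,228,10):
    k=(P[:,2]>=lo)&(P[:,2]<lo+10); 
    if k.sum()>5: print(lo,k.sum(),'x',np.percentile(P[k,0],[2,98]).round(1),'y',np.median(P[k,1]).round(1))
g=(H>45)&(H<85)&(S>90)&w&(Z>.232)&(Z<.266)&(Y>.06)&(abs(X-.585)<.012); Q=C[g]*1000; print('grip face',len(Q),np.percentile(Q[:,0],[2,98]),np.polyfit(Q[:,2],Q[:,1],1),np.median(Q,0))
def big(mask):
    k,l,s,c=cv2.connectedComponentsWithStats(mask.astype(np.uint8)); i=1+np.argmax(s[1:,4]); return l==i
W=(d>0)&(abs(X-.585)<.09)&(abs(Y-.086)<.12)
for n,k in(('plate',W&(abs(Z-.096)<.005)),('yellow',(H>22)&(H<35)&(S>130)&W&(Z<.11)),('knob',W&(Z>.122)&(Z<.135))):
    k=big(k);r=cv2.minAreaRect((C[k][:,:2]*1000).astype(np.float32)); print(n,k.sum(),np.round(r[0],1),np.round(r[1],1),round(r[2],1),Z[k].mean())
cv2.imwrite('pics/w4.png',cv2.resize(im[60:340,150:370,::-1],None,fx=2.1,fy=2.1,interpolation=cv2.INTER_CUBIC))
E
```

```text
168 22 x [579.8 587.2] y 70.0
178 34 x [579.7 587. ] y 70.0
188 41 x [579.5 586.9] y 70.0
198 44 x [579.7 586.8] y 70.0
208 38 x [579.8 587.2] y 70.0
grip face 613 [576.54546768 590.57131211] [-3.11508038e-03  6.97126332e+01] [583.57779045  68.95508536 253.98653838]
plate 14413 [583.3  86.1] [100.4 150.4] 2.6 0.09586524234766679
yellow 2438 [582.1 112.9] [40.6 59.7] 2.8 0.09801336869533883
knob 271 [582.1 112.9] [14.8 14.9] 48.9 0.12775946186828052
```

View pics/w4.png

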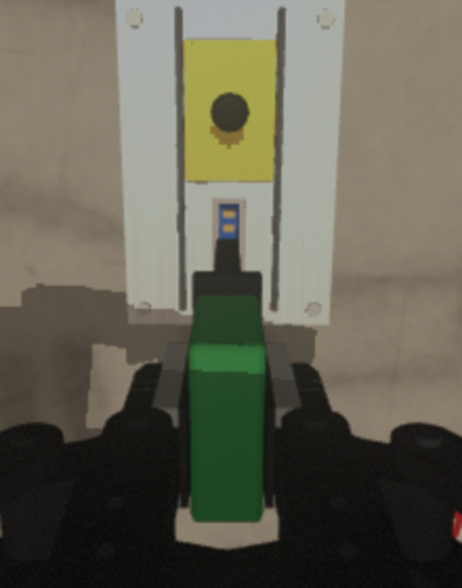

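Board edge and dock in one picture: module centre is about (584.5,48.0), slot about (585.2,48.2), no tilt. I shift +0.5 mm in x and +0.2 mm in y, then lower to just above the mouth.

servo_tool(
  steps=[
    {"tx": 0.05, "ty": 0.02, "tz": -2, "yaw": 0, "claw": 1.2},
    {"tx": 0, "ty": 0, "tz": -2, "yaw": 0, "claw": 1.2},
    {"tx": 0, "ty": 0, "tz": -1.5, "yaw": 0, "claw": 1.2},
    {"tx": 0, "ty": 0, "tz": -0.9, "yaw": 0, "claw": 1.2},
    {"tx": 0, "ty": 0, "tz": -0.3, "yaw": 0, "claw": 1.2},
    {"tx": 0, "ty": 0, "tz": 0, "yaw": 0, "claw": 1.2},
    {"tx": 0, "ty": 0, "tz": 0, "yaw": 0, "claw": 1.2},
  ],
)

```text
time_s: 11.2
position: [0.5862, 0.0485, 0.1936]
tool_rot: [[-0.051, 0.999, 0.001], [0.999, 0.051, -0.0], [-0.0, 0.001, -1.0]]
ft_force: [0.2, -0.5, -0.3]
grip_width: 0.0153
gripper_force: 39.4
```

```bash
python3 - <<'E'
from h import *
o=env.observe(); print(o['position'],o['ft_force'])
im,d,m=grab('wrist'); C=cloud(d,m)*1000; X,Y,Z=[C[...,i] for i in range(3)]
P=C[(d>0)&(abs(X-585)<15)&(Y>64)&(Y<75)&(Z>104)&(Z<158)]
print('board',len(P),np.percentile(P[:,0],[2,98]),np.median(P[:,1]))
W=(d>0)&(abs(X-585)<60)&(abs(Y-86)<90)&(abs(Z-95.5)<5)
r=cv2.minAreaRect(C[W][:,:2].astype(np.float32)); print(r)
H=C[(d>0)&(abs(X-585)<14)&(abs(Y-66)<12)&(Z<85)]; print('hole',len(H))
# rays of hole pixels on plane 95 -> mouth outline
hm=(d>0)&(abs(X-585)<14)&(abs(Y-66)<14)&(Z<85)&(Z>40)
R=np.array([ray(u,v,m,.087)*1000 for v,u in np.argwhere(hm)])
if len(R): print(np.percentile(R[:,0],[1,99]),np.percentile(R[:,1],[1,99]))
E
```

```text
[0.586221   0.04847918 0.19355287] [ 0.21543812 -0.5384665  -0.29619941]
board 179 [580.94646356 588.51721996] 70.87979667471555
((583.3627319335938, 86.05937194824219), (100.6164779663086, 150.81549072265625), 2.6724162101745605)
hole 63
[579.39745346 589.09734205] [60.28624688 70.13094756]
```

Board is about 0.6 mm too far in both x and y, so I correct and insert.

servo_tool(
  steps=[
    {"tx": -0.06, "ty": -0.06, "tz": 0, "yaw": 0, "claw": 1.2},
    {"tx": 0, "ty": 0, "tz": -0.5, "yaw": 0, "claw": 1.2},
    {"tx": 0, "ty": 0, "tz": -0.4, "yaw": 0, "claw": 1.2},
    {"tx": 0, "ty": 0, "tz": -0.3, "yaw": 0, "claw": 1.2},
    {"tx": 0, "ty": 0, "tz": -0.3, "yaw": 0, "claw": 1.2},
    {"tx": 0, "ty": 0, "tz": -0.3, "yaw": 0, "claw": 1.2},
    {"tx": 0, "ty": 0, "tz": 0, "yaw": 0, "claw": 1.2},
  ],
)

```text
time_s: 11.95
position: [0.5851, 0.048, 0.1742]
tool_rot: [[-0.051, 0.999, -0.001], [0.999, 0.051, 0.0], [0.0, -0.001, -1.0]]
ft_force: [0.6, -1.0, -1.2]
grip_width: 0.0156
gripper_force: 39.4
```

servo_tool(
  steps=[
    {"tx": 0, "ty": 0, "tz": -0.5, "yaw": 0, "claw": 1.2},
    {"tx": 0, "ty": 0, "tz": -0.5, "yaw": 0, "claw": 1.2},
    {"tx": 0, "ty": 0, "tz": -0.5, "yaw": 0, "claw": 1.2},
    {"tx": 0, "ty": 0, "tz": -0.5, "yaw": 0, "claw": 1.2},
    {"tx": 0, "ty": 0, "tz": -0.4, "yaw": 0, "claw": 1.2},
    {"tx": 0, "ty": 0, "tz": 0, "yaw": 0, "claw": 1.2},
    {"tx": 0, "ty": 0, "tz": 0, "yaw": 0, "claw": 1.2},
  ],
)

```text
time_s: 12.65
position: [0.5854, 0.048, 0.1508]
tool_rot: [[-0.051, 0.999, 0.0], [0.999, 0.051, -0.0], [-0.0, 0.0, -1.0]]
ft_force: [0.3, 0.5, -0.4]
grip_width: 0.0156
gripper_force: 39.4
```

No contact yet; bottom is at about 61 mm. Slowly down to find the block.

servo_tool(
  steps=[
    {"tx": 0, "ty": 0, "tz": -0.3, "yaw": 0, "claw": 1.2},
    {"tx": 0, "ty": 0, "tz": -0.3, "yaw": 0, "claw": 1.2},
    {"tx": 0, "ty": 0, "tz": -0.2, "yaw": 0, "claw": 1.2},
    {"tx": 0, "ty": 0, "tz": -0.2, "yaw": 0, "claw": 1.2},
    {"tx": 0, "ty": 0, "tz": 0, "yaw": 0, "claw": 1.2},
    {"tx": 0, "ty": 0, "tz": 0, "yaw": 0, "claw": 1.2},
    {"tx": 0, "ty": 0, "tz": 0, "yaw": 0, "claw": 1.2},
  ],
)

```text
time_s: 13.35
position: [0.5854, 0.048, 0.141]
tool_rot: [[-0.051, 0.999, 0.001], [0.999, 0.051, -0.0], [-0.0, 0.0, -1.0]]
ft_force: [-0.6, 1.0, 3.0]
grip_width: 0.0153
gripper_force: 39.9
```

servo_tool(
  steps=[
    {"tx": 0, "ty": 0, "tz": -0.2, "yaw": 0, "claw": 1.2},
    {"tx": 0, "ty": 0, "tz": -0.2, "yaw": 0, "claw": 1.2},
    {"tx": 0, "ty": 0, "tz": 0, "yaw": 0, "claw": 1.2},
    {"tx": 0, "ty": 0, "tz": 0, "yaw": 0, "claw": 1.2},
    {"tx": 0, "ty": 0, "tz": 0, "yaw": 0, "claw": 1.2},
  ],
)

```text
time_s: 13.85
position: [0.5854, 0.048, 0.1369]
tool_rot: [[-0.051, 0.999, 0.001], [0.999, 0.051, -0.0], [-0.0, 0.001, -1.0]]
ft_force: [-1.0, 0.4, 5.2]
grip_width: 0.0155
gripper_force: 40.3
```

```bash
python3 - <<'E'
from h import *
fs=[]; 
for n in('wrist','side','scene')+('wrist',)*5:
    o=env.observe(); fs.append(list(o['ft_force'])+[o['position'][2]]); im,d,m=grab(n)
    if n!='wrist':continue
    C=cloud(d,m)*1000; X,Y,Z=[C[...,i] for i in range(3)]; hsv=cv2.cvtColor(im,cv2.COLOR_RGB2HSV); H,S=hsv[...,0],hsv[...,1]
    hm=(d>0)&(H>45)&(H<85)&(S>90)&(abs(X-585)<12)&(abs(Y-50)<23); t=Z[hm]; q=t[t>t.max()-6]; 
    k=hm&(Z>110)&(abs(X-585)<6)&(abs(Y-50)<18); print('grip top z',np.median(Z[k]).round(1),k.sum())
    y=(d>0)&(H>22)&(H<35)&(S>130)&(abs(X-585)<40)&(Z<105)&(Z>92); print('shutter',cv2.minAreaRect(C[y][:,:2].astype(np.float32))[:2])
print(np.mean(fs,0).round(2))
a=[load(n)[0] for n in('side','scene')]
cr=[cv2.resize(i[s][...,::-1],(400,480),interpolation=cv2.INTER_CUBIC) for i,s in zip(a,(np.s_[140:284,165:285],np.s_[105:225,185:285]))]
cv2.imwrite('pics/end.png',np.hstack(cr))
E
```

```text
grip top z 147.2 2108
shutter ((582.1700439453125, 113.4403076171875), (41.02268600463867, 60.994083404541016))
grip top z 147.3 2100
shutter ((582.148681640625, 113.37947082519531), (40.89802551269531, 61.092987060546875))
grip top z 147.2 2111
shutter ((582.1126708984375, 113.36845397949219), (40.75082778930664, 60.980224609375))
grip top z 147.2 2101
shutter ((582.0484008789062, 113.40703582763672), (40.8661994934082, 61.070369720458984))
grip top z 147.2 2092
shutter ((582.1725463867188, 113.38438415527344), (40.87296676635742, 61.071044921875))
grip top z 147.3 2098
shutter ((582.1602172851562, 113.38417053222656), (40.84273910522461, 60.99311828613281))
[-0.36  0.31  5.35  0.14]
```

View pics/end.png

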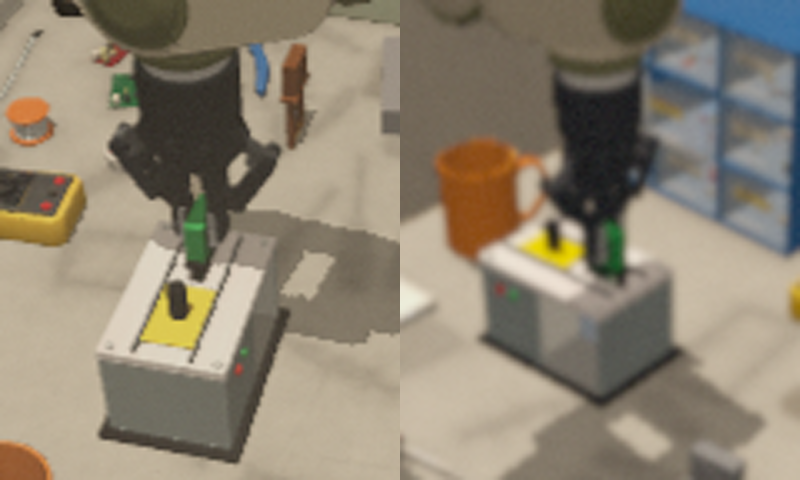

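The crops show the module upright in the slot, the shutter open against its stop. The grip top at 147 mm gives about 7.8 mm of press, and the force of about 6.4 N gives about 6.7 mm. Both are within 5–10 mm, so I hand in.

```bash
python3 -c "
from rig import env
print(env.close_job())"
```

```text
the job is handed in; nothing more can be done
None
```

The job is handed in: shutter fully open (about 65 mm), green module held upright through the slot with the contact block pressed about 7 mm, at about 14 s; the orange module and the other bench items were not touched.

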